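Put the soap bar away and latch the cabinet door

TASK

Put the wrapped soap bar away in the white steel cabinet: lay it flat on the cabinet's floor, well behind the sill, and let go of it. Then push the cabinet's door fully shut until it snaps onto its catch and stays shut. Leave everything else on the table where it is.

Things in the scene. Friction and masses are not known exactly. Their poses are not given: they have to be found in the camera images.
- soap_bar: wrapped laundry soap bar, cream, a plain block 60 x 92 x 28 mm (x, y, z), 0.16 kg, lying flat. Origin: centre of its underside; x its 60 mm width, y its 92 mm length, z up. Grip it across its 60 mm width with the tool already leaning along its length as it must lean in the cabinet, so that it stays level.
- cabinet: fixed white steel cabinet on the table, open in front, 150 deep x 250 wide x 250 mm high. Origin: centre of its underside; x from its open front to its back wall, y to its left (hinge) side, z up; yaw varies. Front plane at x = -75 mm. The roof (242 to 250 mm up, whole depth) covers the inside: an upright gripper cannot enter; reach in through the front with the tool leaning back 25 to 40 degrees.
- cabinet_floor (a point): centre of the cabinet's inner floor, 12 mm above the table, axes as cabinet. The floor is free over 138 mm in x (-69 to +69 mm) and 242 mm in y (-121 to +121 mm); 230 mm clear height. Along the front edge runs a sill 10 mm high over the floor (x = -75 to -71 mm); lift the bar over it.
- cabinet_door (a joint): angle of the upright side-hinged door: 0 shut and flush; grows as it swings out towards the robot, then left; limit 2.2. Panel 246 wide, 230 tall (14 to 244 mm over the table), 10 mm thick. Light friction; stays where left. Near shut a sprung catch resists from about 0.06 rad, gives way at about 0.026 rad (some 7 N at the free edge), then holds the door at 0; released before that it stands ajar.
- door_hinge (a point): on the door's vertical hinge axis at the door's lower edge (14 mm over the table), at the cabinet's left front corner (x -76, y +125 mm in cabinet). It turns with the door: its -y axis runs along the panel to the free edge, its -x axis is the outward normal of the outer face (the one to push), which lies at x = -10 mm; the inner face at x = 0.
- door_edge (a point): upper corner of the door's free edge on the outer face, 246 mm from the hinge axis along the panel. A steel pull lip (60 mm tall, its middle 124 mm over the table, standing 13 mm off the outer face) sits 14 mm in from the free edge.
- masking_tape: bystander: roll of masking tape lying flat, 96 mm across, 25 high. Origin: centre of its underside.
- mouth_green: bystander: green stain-remover bottle, 58 mm wide, 186 tall, standing. Origin: centre of its underside.
- pump_bottle: bystander: pump bottle of hand soap, 72 mm wide, 182 tall, standing. Origin: centre of its underside.
- scissors: bystander: scissors lying flat, 199 mm long. Origin: centre of its underside.
- meter_keys: bystander: bunch of keys lying flat, 118 mm. Origin: centre of its underside.
- lint_roller: bystander: lint roller, 199 mm long, lying. Origin: centre of its underside.
- scrub_brush: bystander: wooden scrub brush, 152 mm long. Origin: centre of its underside.
- scoop: bystander: white soap scoop, 131 mm long. Origin: centre of its underside.

How it is judged:
By the outcome, as a careful person would: the job done as asked, in the order asked, and still so for the second after the job is handed in, with the robot touching nothing.
It also fails if it takes over 64 s, if anything falls off the work surface, if the arm or the gripper's body presses on something with over 40 N, if the wrist force passes 120 N, or if a joint passes its speed limit or range.

ROBOT

A 7-joint arm with a two-finger parallel gripper is mounted at the origin on a cart in front of the work surface, level with it; the furniture and walls round the work are solid. World frame = base frame: x ahead of the robot, y to its left, z up, the work surface at z = 0. Lengths are in m, angles in rad, forces in N, time in s.
With the tool pointing down it reaches from about 0.4 to 0.85 m from the base axis. Payload 10.4 kg.
Tool frame: the origin (TCP) lies at the very end of the fingers, on their centre line; the grasp point (between the pads) lies 19 mm behind it (manip.tcp_to_grasp is the z of the grasp point in the tool frame, in m); z points along the fingers, x is the direction in which the jaws open and shut, and the axes are right-handed (so a half turn about z gives the same grasp; the last joint's range is limited). The gripper opens to 85 mm and grips with 20 to 120 N. Pads are 22 mm wide; open, the fingers measure 114 mm over their backs; the gripper's body (76 mm by 85 mm) begins 54 mm behind the grasp point. The pads swing forward as they close: fully open they stand 13 mm farther back than shut.
Start: joints at [1.133, 0.332, -0.065, 1.46, 0.022, 1.35, -0.088], TCP at [0.252, -0.572, 0.231] pointing down, gripper open.
Joint ranges: [-2.6, 2.6], [-0.5, 2.12], [-1.47, 1.34], [0.16, 2.42], [-1.27, 4.41], [0.06, 2.06], [-2.6, 2.6]. Speed limits (rad/s): [2.22, 2.22, 2.79, 2.79, 3.14, 3.14, 3.14].

INTERFACE

Orientations are given as a unit quaternion [x, y, z, w].
In Python, from workcell import manip gives the robot as it stands.
- The arm moves only by the tool servo_tool, never from a script. Its argument "moves" is a list of rows, each an object with "travel": the shift along the tool's x, y, z in mm, a list of three; "dr": the turn, a rotation vector about the tool's x, y, z in degrees, a list of three. A call has 1 to 12 rows; each row shifts and turns the commanded pose from where the row before left it, along the tool's axes as they then stand; what a row does not reach is not made up. A row lasts 1/8 s, in which the tool goes at most 62.5 mm and 10.7 degrees, less where a joint would pass 70% of its speed; a pose out of reach is approached as far as the arm can. A call is refused whole if a number of a shift passes 62.5 or a number of a turn 10.7, either way. A call with a gripper value outside its range is refused whole. "claw" is the closure, from 0 (fully open) to 1 (shut), set as the call begins (left out, the last holds). The fingers move at their own pace and stop on an object; "squeeze" is the grip in N (left out, the last holds). Time passes only in rows, so rows that do not move let the fingers close. It gives the time, the measured TCP pose, the force and the opening at its end, in the units of the state.
- manip.get_obs(): the state, without advancing time (a new reading comes with each control period).
- manip.camera(name): name is "scene" or "top" or "wrist"; returns the picture (400x640x3 uint8, blue, green, red); there is no depth.
- manip.calibration(name): a dict with "intrinsics" (3x3 intrinsics, pixels), "distortion" ([k1, k2, p1, p2, k3] as OpenCV has them; the pictures are not rectified), "view" (4x4, takes a point from world to camera coordinates). Camera axes: x right, y down, z forward; pixel columns grow to the right and rows downward; lengths in m; the calibration is good to about 2 mm. A picture is of the moment at which its call begins: read the wrist's pose just before it. calibration takes no time and is no camera call; for the wrist camera it gives the pose at the moment of the call.
- manip.hand_in(): hands the job in, once; it reports no verdict.
The state is a dict: "clock": time; "joint_pos": joint angles; "joint_velocities": joint speeds; "tau": joint torques, N m; "position": TCP position; "ee_rot": TCP orientation; "ft_force": force on the tool from outside, world axes, zero at the start; "torque": the same for the moment, N m; "grip_width": opening from 0.0 (shut) to 1.0 (fully open).
Only numpy, scipy, OpenCV 4.12 (cv2) and the standard library are available. Lean on these libraries where they do the work, as an engineer would, in place of code of your own. Each camera call takes 0.05 s, during which the arm holds its last target. There are 200 camera calls.

## Working session

There is one attempt and no reset: what is moved stays moved. The work goes in short steps, Python scripts to look and compute and a tool call to move; the robot and the scene stay as the last step left them, time stands still between calls to the robot, and variables do not carry over. Pictures are saved under pics/ and viewed, on a budget of 10 in all, crops included, one or two more only if the job needs it, and the job is handed in when it is done.

Besides the shell and the picture viewer there is one more tool, called after "Emit:" as a command line: name --argument value ..., lists and objects as JSON in quotes. servo_tool: Moves the arm, as the interface text tells. Its arguments: {"type":"object","properties":{"moves":{"type":"array","items":{"type":"object","properties":{"travel":{"type":"array","items":{"type":"number"}},"dr":{"type":"array","items":{"type":"number"}}}}},"claw":{"type":"number"},"squeeze":{"type":"number"}},"required":["moves"]}

```bash
ls; mkdir -p pics; python3 - <<'E'
from workcell import manip
import cv2
o=manip.get_obs();print(o)
for n in("scene","top"):
    cv2.imwrite(f"pics/{n}0.png",manip.camera(n)); c=manip.calibration(n);print(n,c)
print(manip.tcp_to_grasp)
E
```

```text
pics
{'clock': 0.0, 'joint_pos': array([ 1.13340784,  0.33288056, -0.06474689,  1.46091735,  0.02162394,
        1.34990977, -0.08851374]), 'joint_velocities': array([-0.00241803, -0.00060457,  0.00050069, -0.00217411,  0.00014178,
       -0.00110674, -0.0012203 ]), 'tau': array([-5.16801847e-04, -6.25446725e+01,  4.94005729e-02, -3.91599011e+01,
        1.62918161e-02,  9.88993765e-03, -3.88287469e-05]), 'position': array([ 0.25173771, -0.57165721,  0.23052208]), 'ee_rot': array([ 8.37570061e-01, -5.46329471e-01, -6.13147756e-04, -3.56187624e-04]), 'ft_force': array([-0.50633839,  0.13290924,  0.26814238]), 'torque': array([-0.00894118,  0.01029807, -0.02618891]), 'grip_width': 1.0029287044692592}
scene {'intrinsics': array([[380.50574265,   0.        , 314.53667709],
       [  0.        , 380.50574265, 196.53948651],
       [  0.        ,   0.        ,   1.        ]]), 'distortion': array([-0.07308537,  0.        ,  0.        ,  0.        ,  0.        ]), 'view': array([[-0.05422806, -0.99852466, -0.00279759,  0.04479318],
       [-0.78495878,  0.04436103, -0.61795778,  0.50229339],
       [ 0.61717018, -0.03131466, -0.78620631,  1.27146327],
       [ 0.        ,  0.        ,  0.        ,  1.        ]])}
top {'intrinsics': array([[499.22098118,   0.        , 316.9977445 ],
       [  0.        , 499.22098118, 201.16871332],
       [  0.        ,   0.        ,   1.        ]]), 'distortion': array([0.0343809, 0.       , 0.       , 0.       , 0.       ]), 'view': array([[-0.29776692, -0.95463645,  0.00202597,  0.19434946],
       [-0.84783699,  0.26347782, -0.46016506,  0.51924354],
       [ 0.43875654, -0.13873962, -0.88783107,  1.39889664],
       [ 0.        ,  0.        ,  0.        ,  1.        ]])}
-0.0187
```

View pics/scene0.png

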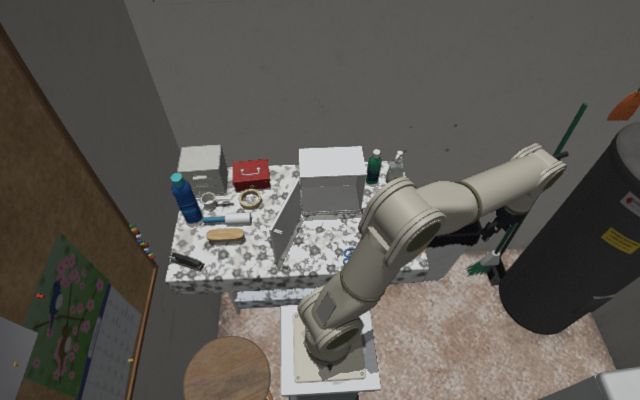

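View pics/top0.png

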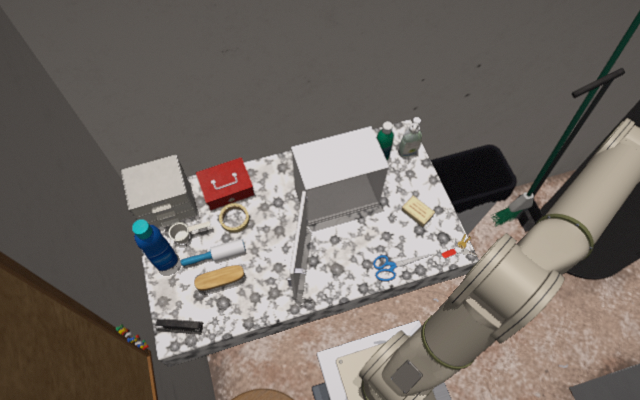

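The scene view shows the arm hiding the soap. The top view shows soap at about (417,210), the cabinet roof around (292–388, 131–187), and the door open with its free edge near (298,295). I'll enlarge the top view to get the corners.

```bash
cat > h.py <<'E'
import numpy as np, cv2
from workcell import manip
def ray(n,px,c=None):
    c=c or manip.calibration(n)
    u=cv2.undistortPoints(np.array(px,float).reshape(-1,1,2),c["intrinsics"],c["distortion"]).reshape(-1,2)
    R=c["view"][:3,:3];t=c["view"][:3,3]
    return -R.T@t, np.c_[u,np.ones(len(u))]@R
def onz(n,px,z,c=None):
    o,d=ray(n,px,c); return o+d*((z-o[2])/d[:,2])[:,None]
def proj(n,P,c=None):
    c=c or manip.calibration(n);V=c["view"]
    return cv2.projectPoints(np.array(P,float).reshape(-1,1,3),cv2.Rodrigues(V[:3,:3])[0],V[:3,3],c["intrinsics"],c["distortion"])[0].reshape(-1,2)
E
python3 - <<'E'
from h import *
im=cv2.imread("pics/top0.png")
c=im[110:310,270:480]
cv2.imwrite("pics/crop0.png",cv2.resize(c,None,fx=3,fy=3,interpolation=cv2.INTER_CUBIC)[:600])
h=cv2.cvtColor(im,cv2.COLOR_BGR2HSV)
m=cv2.inRange(h,(18,50,120),(35,160,255)); m[:, :390]=0;m[:,450:]=0;m[:180]=0;m[235:]=0
cs=cv2.findContours(m,0,1)[0];k=max(cs,key=cv2.contourArea);print(cv2.contourArea(k),cv2.minAreaRect(k))
p=cv2.approxPolyDP(k,3,True).reshape(-1,2);print(p); print(onz("top",p,0.028))
E
```

```text
426.5 ((418.1400451660156, 209.47999572753906), (28.799999237060547, 17.0), 36.86989974975586)
[[412 196]
 [402 207]
 [425 223]
 [434 211]]
[[ 0.52763217 -0.28856016  0.028     ]
 [ 0.49961897 -0.24206888  0.028     ]
 [ 0.42442358 -0.29086965  0.028     ]
 [ 0.45541592 -0.33547376  0.028     ]]
```

View pics/crop0.png

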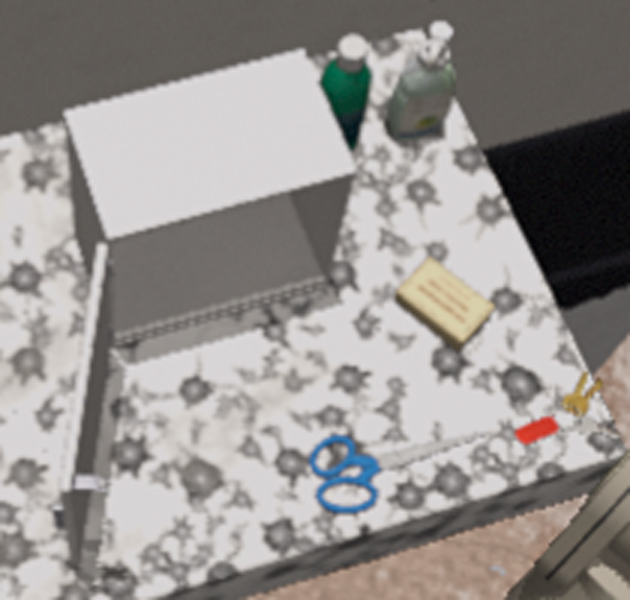

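```bash
python3 - <<'E'
from h import *
c=np.array([[66,113],[303,50],[354,173],[107,238]])/3.+[270,110]
P=onz("top",c,.25);print(P.round(4)); bl,br,fr,fl=P
print([np.linalg.norm(a-b).round(4) for a,b in((bl,br),(br,fr),(fr,fl),(fl,bl))])
for a,b in((fl,bl),(fr,br)): print("yawx",np.degrees(np.arctan2(*(b-a)[1::-1])))
for a,b in((fr,fl),(br,bl)): print("yawy-90",np.degrees(np.arctan2(*(b-a)[1::-1]))-90)
C=P.mean(0)[:2];print("C",C)
yaw=np.mean([np.degrees(np.arctan2(*(b-a)[1::-1])) for a,b in((fl,bl),(fr,br))]+[np.degrees(np.arctan2(*(b-a)[1::-1]))-90 for a,b in((fr,fl),(br,bl))]);print(yaw)
# base front sill corners check z=0 
q=np.array([[130,362],[340,300]])/3.+[270,110];print("front base?",onz("top",q,0))
d=np.array([[102,245],[73,500],[62,503],[65,505]])/3.+[270,110];D=onz("top",d,.244);print("door",D)
r=np.radians(yaw);R=np.array([[np.cos(r),-np.sin(r)],[np.sin(r),np.cos(r)]])
H=C+R@[-.076,.125];print("hinge",H, "door ang edge", [ (np.degrees(np.arctan2(*(R.T@(x[:2]-H))[::-1])),np.linalg.norm(x[:2]-H)) for x in D[1:]])
E
```

```text
[[ 0.6832  0.0679  0.25  ]
 [ 0.6851 -0.1796  0.25  ]
 [ 0.5354 -0.1767  0.25  ]
 [ 0.5377  0.0698  0.25  ]]
[np.float64(0.2476), np.float64(0.1497), np.float64(0.2465), np.float64(0.1456)]
yawx -0.7248020353809004
yawx -1.1142374946432716
yawy-90 -0.5195180351592512
yawy-90 0.42563861117697854
C [ 0.61035155 -0.05465791]
-0.4832297385016111
front base? [[ 0.51672877  0.05484795  0.        ]
 [ 0.51942807 -0.1883674   0.        ]]
door [[0.53506105 0.07556786 0.244     ]
 [0.30296527 0.17096871 0.244     ]
 [0.3031946  0.18075239 0.244     ]
 [0.30070253 0.17878086 0.244     ]]
hinge [0.53540849 0.07097862] door ang edge [(np.float64(157.20730725894637), np.float64(0.2530372775838629)), (np.float64(155.18186432253074), np.float64(0.256853205882231)), (np.float64(155.8135496247958), np.float64(0.25827932637096707))]
```

```bash
cat >> h.py <<'E'
from scipy.spatial.transform import Rotation as Ro
def tool(yaw,lean):
    y=np.radians(yaw);a=np.radians(lean)
    x=np.array([np.sin(y),-np.cos(y),0]);z=np.array([np.sin(a)*np.cos(y),np.sin(a)*np.sin(y),-np.cos(a)])
    return Ro.from_matrix(np.c_[x,np.cross(z,x),z])
def rows(p1,R1,n=None,p0=None,R0=None):
    o=manip.get_obs();p=o["position"].copy() if p0 is None else np.array(p0,float);R=Ro.from_quat(o["ee_rot"]) if R0 is None else R0
    p1=np.array(p1,float)
    if n is None: n=int(np.ceil(max(np.linalg.norm(p1-p)/.055,np.degrees((R.inv()*R1).magnitude())/9,1)))
    out=[]
    for k in range(n,0,-1):
        t=(R.inv().apply((p1-p)/k)*1000).round(0 if n>1 else 1); d=np.degrees((R.inv()*R1).as_rotvec()/k).round(1)
        p=p+R.apply(t/1000);R=R*Ro.from_rotvec(np.radians(d))
        out.append('{"travel":%s,"dr":%s}'%(t.tolist(),d.tolist()))
    print(n,"["+",".join(out)+"]");return p,R
S=np.array([.477,-.289]);SY=33.;LEAN=35.
E
python3 - <<'E'
from h import *
R=tool(SY,LEAN);z=R.as_matrix()[:,2]
p=np.r_[S,.02]+z*.0187-z*.12;print(p)
rows(p,R)
E
```

```text
[ 0.42827048 -0.32064532  0.1029801 ]
7 [{"travel":[-23.0, -38.0, 18.0],"dr":[5.0, -0.4, -1.3]},{"travel":[-22.0, -36.0, 22.0],"dr":[5.0, -0.4, -1.3]},{"travel":[-21.0, -35.0, 25.0],"dr":[5.0, -0.4, -1.3]},{"travel":[-19.0, -33.0, 28.0],"dr":[5.0, -0.4, -1.3]},{"travel":[-19.0, -31.0, 31.0],"dr":[5.0, -0.4, -1.3]},{"travel":[-18.0, -28.0, 33.0],"dr":[5.0, -0.4, -1.2]},{"travel":[-17.0, -25.0, 36.0],"dr":[4.9, -0.3, -1.3]}]
```

Emit:
servo_tool --moves '[{"travel": [-23,-38,18],"dr": [5,-0.4,-1.3]},{"travel": [-22,-36,22],"dr": [5,-0.4,-1.3]},{"travel": [-21,-35,25],"dr": [5,-0.4,-1.3]},{"travel": [-19,-33,28],"dr": [5,-0.4,-1.3]},{"travel": [-19,-31,31],"dr": [5,-0.4,-1.3]},{"travel": [-18,-28,33],"dr": [5,-0.4,-1.2]},{"travel": [-17,-25,36],"dr": [4.9,-0.3,-1.3]},{"travel": [0,0,0],"dr": [0,0,0]},{"travel": [0,0,0],"dr": [0,0,0]}]' --claw 0.13

```text
clock: 1.23
position: [0.4278, -0.3218, 0.1037]
ee_rot: [0.838, -0.455, 0.144, -0.263]
ft_force: [0.0, -0.8, -0.1]
grip_width: 0.872
```

```bash
python3 - <<'E'
from h import *
o=manip.get_obs();print(o["clock"],o["position"],o["joint_pos"].round(2),o["grip_width"],o["ft_force"].round(1), (Ro.from_quat(o["ee_rot"]).inv()*tool(SY,LEAN)).as_rotvec(degrees=True))
c=manip.calibration("wrist");w=manip.camera("wrist");np.save("wc.npy",c["view"])
h=cv2.cvtColor(w,cv2.COLOR_BGR2HSV)
m=cv2.morphologyEx(cv2.inRange(h,(16,50,110),(36,170,255)),cv2.MORPH_OPEN,np.ones((5,5)))
k=max(cv2.findContours(m,0,1)[0],key=cv2.contourArea);print(cv2.contourArea(k))
p=cv2.approxPolyDP(k,8,True).reshape(-1,2)
print(p.tolist());print(onz("wrist",p,.028,c).round(4).tolist())
cv2.drawContours(w,[p.reshape(-1,1,2)],-1,(0,0,255),1)
cv2.imwrite("pics/w1.png",w)
E
```

```text
1.225 [ 0.42778591 -0.32182984  0.10366069] [ 1.21  0.28 -0.31  1.97 -0.65  0.96  0.32] 0.8718749153061128 [ 0.  -0.8 -0.1] [ 0.08088105 -0.13788553  0.03652495]
7999.0
[[288, 146], [277, 253], [352, 258], [355, 151]]
[[0.5017, -0.2438, 0.028], [0.4248, -0.2869, 0.028], [0.4519, -0.3354, 0.028], [0.5279, -0.2924, 0.028]]
```

View pics/w1.png

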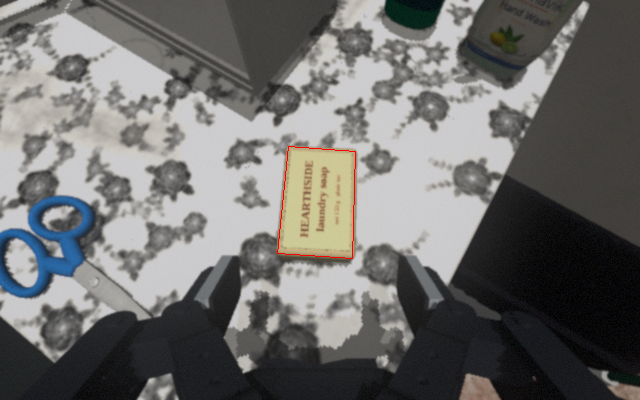

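The wrist view shows the bar at (277–355, 146–258), between the fingers. Its centre is (0.4766, -0.2896) and its yaw is 29.5°.

```bash
sed -i 's/^S=.*/S=np.array([.4766,-.2896]);SY=29.5;LEAN=35./' h.py; python3 - <<'E'
from h import *
R=tool(SY,LEAN);z=R.as_matrix()[:,2]
p=np.r_[S,.02]+z*.0187-z*.05
q,Q=rows(p,R)
rows(np.r_[S,.02]+z*.0187,R,2,q,Q);print(np.r_[S,.02]+z*.0187)
E
```

```text
2 [{"travel":[-1.0, 0.0, 36.0],"dr":[0.0, 0.9, 1.5]},{"travel":[-2.0, 0.0, 35.0],"dr":[0.1, 0.9, 1.4]}]
2 [{"travel":[0.0, 0.0, 25.0],"dr":[-0.0, 0.0, 0.0]},{"travel":[0.0, 0.0, 25.0],"dr":[-0.0, 0.0, 0.0]}]
[ 0.48593533 -0.28431832  0.00468186]
```

Emit:
servo_tool --moves '[{"travel": [-1,0,36],"dr": [0,0.9,1.5]},{"travel": [-2,0,35],"dr": [0.1,0.9,1.4]},{"travel": [0,0,15],"dr": [0,0,0]},{"travel": [0,0,12],"dr": [0,0,0]},{"travel": [0,0,10],"dr": [0,0,0]},{"travel": [0,0,0],"dr": [0,0,0]}]'

```text
clock: 2.02
position: [0.4795, -0.2863, 0.0149]
ee_rot: [0.824, -0.48, 0.151, -0.261]
ft_force: [0.6, -0.5, -0.9]
grip_width: 0.871
```

Emit:
servo_tool --moves '[{"travel": [0,0,2],"dr": [0,0,0]},{"travel": [0,0,0],"dr": [0,0,0]}]'

```text
clock: 2.28
position: [0.4804, -0.2861, 0.0136]
ee_rot: [0.824, -0.48, 0.151, -0.261]
ft_force: [1.0, 0.1, -0.4]
grip_width: 0.871
```

Emit:
servo_tool --moves '[{"travel": [0,0,2],"dr": [0,0,0]},{"travel": [0,0,0],"dr": [0,0,0]}]'

```text
clock: 2.52
position: [0.4814, -0.2851, 0.0117]
ee_rot: [0.824, -0.48, 0.151, -0.261]
ft_force: [0.3, 1.0, 1.0]
grip_width: 0.873
```

Emit:
servo_tool --moves '[{"travel": [0,0,2],"dr": [0,0,0]},{"travel": [0,0,0],"dr": [0,0,0]}]'

```text
clock: 2.78
position: [0.4825, -0.2844, 0.01]
ee_rot: [0.824, -0.48, 0.151, -0.261]
ft_force: [-0.6, -0.1, -0.1]
grip_width: 0.867
```

Emit:
servo_tool --moves '[{"travel": [0,0,2],"dr": [0,0,0]},{"travel": [0,0,0],"dr": [0,0,0]}]'

```text
clock: 3.02
position: [0.4834, -0.2838, 0.0083]
ee_rot: [0.824, -0.48, 0.151, -0.261]
ft_force: [0.3, -0.2, 0.0]
grip_width: 0.874
```

Emit:
servo_tool --moves '[{"travel": [0,0,0],"dr": [0,0,0]},{"travel": [0,0,0],"dr": [0,0,0]},{"travel": [0,0,0],"dr": [0,0,0]},{"travel": [0,0,0],"dr": [0,0,0]},{"travel": [0,0,0],"dr": [0,0,0]}]' --claw 1.0 --squeeze 40

```text
clock: 3.65
position: [0.4835, -0.2843, 0.0086]
ee_rot: [0.824, -0.48, 0.151, -0.261]
ft_force: [-1.9, -0.9, 5.6]
grip_width: 0.697
```

Gripped at about 59 mm. Before planning the entry under the roof, I'll check where the wrist camera sits in the tool frame.

```bash
python3 - <<'E'
from h import *
o=manip.get_obs();V=manip.calibration("wrist")["view"];R=Ro.from_quat(o["ee_rot"])
c=-V[:3,:3].T@V[:3,3];print("cam in tool",R.inv().apply(c-o["position"]),R.inv().apply(V[2,:3]), "tool y world",R.as_matrix()[:,1])
C=np.array([.6104,-.0547]);Y=-.5
def cab(x,y,z):
    r=np.radians(Y);return np.r_[C+[x*np.cos(r)-y*np.sin(r),x*np.sin(r)+y*np.cos(r)],z]
T=tool(Y,LEAN)
p,Q=rows([.484,-.285,.1],R,2)
p,Q=rows([.43,-.27,.1],R,1,p,Q)
p,Q=rows(cab(-.17,-.03,.045),T,5,p,Q)
print(p)
p,Q=rows(cab(-.1,-.03,.038),T,2,p,Q)
p,Q=rows(cab(-.011,-.03,.038),T,3,p,Q);print(p)
E
```

```text
cam in tool [-0.00070339 -0.0757622  -0.14201687] [0.00119761 0.29780357 0.95462642] tool y world [-0.71202252 -0.40347056 -0.57466115]
2 [{"travel":[0.0, -26.0, -37.0],"dr":[0.0, 0.0, 0.0]},{"travel":[1.0, -27.0, -38.0],"dr":[0.0, 0.0, 0.0]}]
1 [{"travel":[-39.9, 32.8, -22.4],"dr":[0.0, 0.0, 0.0]}]
5 [{"travel":[-31.0, -10.0, 21.0],"dr":[-0.0, 3.5, 4.9]},{"travel":[-34.0, -7.0, 19.0],"dr":[-0.0, 3.5, 4.9]},{"travel":[-35.0, -5.0, 16.0],"dr":[-0.0, 3.4, 4.9]},{"travel":[-36.0, -1.0, 14.0],"dr":[-0.0, 3.5, 4.9]},{"travel":[-37.0, 1.0, 12.0],"dr":[-0.1, 3.4, 5.0]}]
[ 0.44006088 -0.08336     0.04547085]
2 [{"travel":[-0.0, -27.0, 23.0],"dr":[0.0, 0.0, -0.0]},{"travel":[-0.0, -26.0, 23.0],"dr":[0.0, 0.0, -0.0]}]
3 [{"travel":[-0.0, -24.0, 17.0],"dr":[0.0, 0.0, -0.0]},{"travel":[-0.0, -25.0, 17.0],"dr":[0.0, 0.0, -0.0]},{"travel":[-0.0, -24.0, 17.0],"dr":[0.0, 0.0, -0.0]}]
[ 0.59890286 -0.08473911  0.03823726]
```

The wrist camera sits on the upper side, which leaves little room under the roof. The bar is still on the table, so I'll regrip about 18 mm nearer its rear with a slightly larger lean of 38°.

```bash
sed -i 's/LEAN=35./LEAN=38./' h.py; python3 - <<'E'
from h import *
R=tool(SY,LEAN);u=np.array([np.cos(np.radians(SY)),np.sin(np.radians(SY))])
rows(np.r_[S-.010*u,.0095],R,2)
E
```

```text
2 [{"travel":[1.0, 7.0, -6.0],"dr":[1.5, 0.0, 0.0]},{"travel":[0.0, 8.0, -6.0],"dr":[1.4, 0.1, 0.0]}]
```

Emit:
servo_tool --moves '[{"travel": [0,0,0],"dr": [0,0,0]},{"travel": [0,0,0],"dr": [0,0,0]},{"travel": [0,0,0],"dr": [0,0,0]}]' --claw 0.13

```text
clock: 4.03
position: [0.4834, -0.2838, 0.0083]
ee_rot: [0.824, -0.48, 0.151, -0.261]
ft_force: [0.1, -0.1, 0.6]
grip_width: 0.866
```

Emit:
servo_tool --moves '[{"travel": [1,7,-6],"dr": [1.5,0,0]},{"travel": [0,8,-6],"dr": [1.4,0.1,0]},{"travel": [0,0,0],"dr": [0,0,0]},{"travel": [0,0,0],"dr": [0,0,0]}]'

```text
clock: 4.53
position: [0.4676, -0.294, 0.0095]
ee_rot: [0.817, -0.476, 0.164, -0.281]
ft_force: [-0.0, 0.5, 0.8]
grip_width: 0.87
```

Emit:
servo_tool --moves '[{"travel": [0,0,0],"dr": [0,0,0]},{"travel": [0,0,0],"dr": [0,0,0]},{"travel": [0,0,0],"dr": [0,0,0]},{"travel": [0,0,0],"dr": [0,0,0]},{"travel": [0,0,0],"dr": [0,0,0]}]' --claw 1.0 --squeeze 60

```text
clock: 5.15
position: [0.4678, -0.294, 0.0098]
ee_rot: [0.817, -0.476, 0.164, -0.281]
ft_force: [0.1, 0.5, 5.1]
grip_width: 0.691
```

```bash
cat >>h.py <<'E'
C=np.array([.6104,-.0547]);Y=-.5
def cab(x,y,z):
    r=np.radians(Y);return np.r_[C+[x*np.cos(r)-y*np.sin(r),x*np.sin(r)+y*np.cos(r)],z]
E
python3 - <<'E'
from h import *
T=tool(Y,LEAN);o=manip.get_obs();R=Ro.from_quat(o["ee_rot"]);print(o["position"])
p,Q=rows(o["position"]+[0,0,.09],R,2)
p,Q=rows(p+[-.03,.02,0],R,1,p,Q)
p,Q=rows(cab(-.17,-.03,.045),T,5,p,Q)
print(p)
E
```

```text
[ 0.46783765 -0.2939973   0.00982456]
2 [{"travel":[0.0, -28.0, -35.0],"dr":[0.0, 0.0, 0.0]},{"travel":[0.0, -27.0, -36.0],"dr":[0.0, 0.0, 0.0]}]
1 [{"travel":[-32.2, 12.8, -10.0],"dr":[0.0, 0.0, 0.0]}]
5 [{"travel":[-33.0, -8.0, 20.0],"dr":[-0.0, 3.7, 4.7]},{"travel":[-35.0, -6.0, 18.0],"dr":[-0.0, 3.7, 4.8]},{"travel":[-36.0, -3.0, 16.0],"dr":[-0.0, 3.7, 4.7]},{"travel":[-37.0, 0.0, 14.0],"dr":[-0.0, 3.7, 4.8]},{"travel":[-38.0, 4.0, 12.0],"dr":[-0.0, 3.7, 4.7]}]
[ 0.44030304 -0.08367251  0.04457189]
```

Emit:
servo_tool --moves '[{"travel": [0,-28,-35],"dr": [0,0,0]},{"travel": [0,-27,-36],"dr": [0,0,0]},{"travel": [-32,13,-10],"dr": [0,0,0]},{"travel": [-33,-8,20],"dr": [0,3.7,4.7]},{"travel": [-35,-6,18],"dr": [0,3.7,4.8]},{"travel": [-36,-3,16],"dr": [0,3.7,4.7]},{"travel": [-37,0,14],"dr": [0,3.7,4.8]},{"travel": [-38,4,12],"dr": [0,3.7,4.7]},{"travel": [0,0,0],"dr": [0,0,0]},{"travel": [0,0,0],"dr": [0,0,0]}]'

```text
clock: 6.4
position: [0.4492, -0.1627, 0.0849]
ee_rot: [0.728, -0.599, 0.212, -0.258]
ft_force: [0.2, -0.7, -0.8]
grip_width: 0.687
```

```bash
python3 - <<'E'
from h import *
o=manip.get_obs();print(o["position"],o["grip_width"],o["joint_pos"].round(2))
T=tool(Y,LEAN)
p,Q=rows(cab(-.1,-.03,.042),T,2)
p,Q=rows(cab(-.032,-.03,.038),T,3,p,Q);print(p)
cv2.imwrite("pics/w2.png",manip.camera("wrist"))
t=manip.camera("top");s=manip.camera("scene")
cv2.imwrite("pics/ts2.png",np.vstack([cv2.resize(t[110:310,180:440],(780,600))[:300*2],])[:600])
E
```

```text
[ 0.44918082 -0.16274872  0.08485824] 0.6865547306902874 [ 1.75 -0.03 -1.14  2.4  -1.16  0.55  0.19]
2 [{"travel":[-33.0, -16.0, 40.0],"dr":[-0.5, 3.6, 4.5]},{"travel":[-36.0, -13.0, 38.0],"dr":[-0.5, 3.6, 4.6]}]
3 [{"travel":[-0.0, -17.0, 15.0],"dr":[-0.0, -0.0, -0.0]},{"travel":[-0.0, -17.0, 15.0],"dr":[-0.0, -0.0, -0.0]},{"travel":[-0.0, -17.0, 15.0],"dr":[-0.0, -0.0, -0.0]}]
[ 0.57803341 -0.08486065  0.03812711]
```

View pics/w2.png

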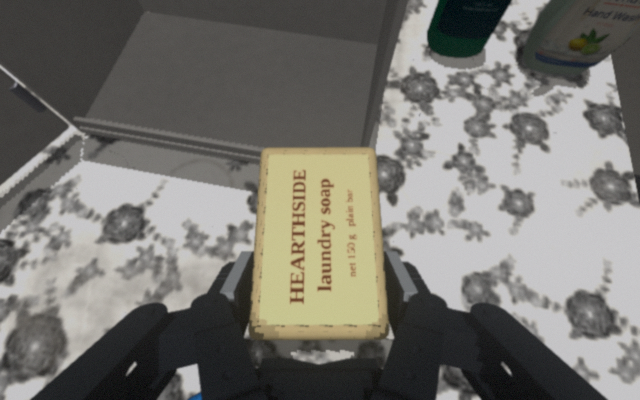

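View pics/ts2.png

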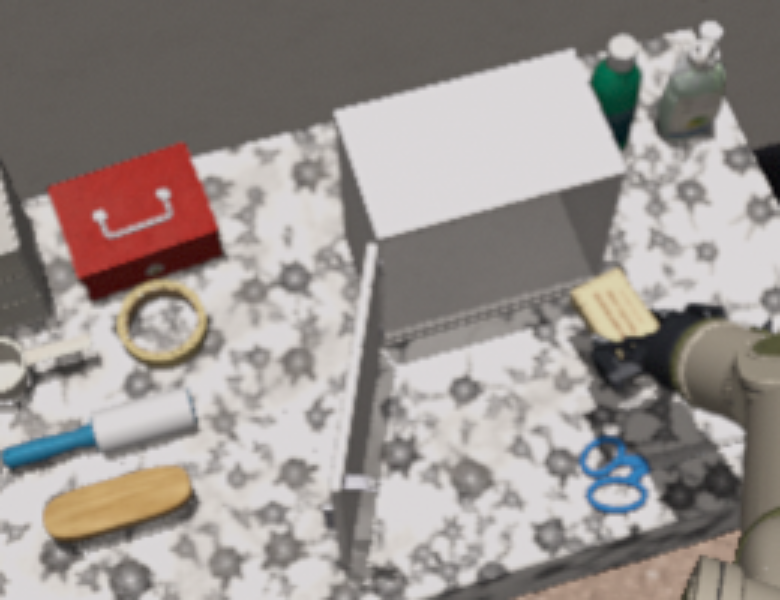

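The bar is gripped level. The arm fell short because j4 was near its limit at the close-in pose. I'll keep the entry pose farther out and see whether it unwinds.

```bash
python3 - <<'E'
from h import *
T=tool(Y,LEAN)
p,Q=rows(cab(-.14,-.05,.07),T,6);print(p)
E
```

```text
6 [{"travel":[-9.0, -2.0, 5.0],"dr":[-0.2, 1.2, 1.5]},{"travel":[-9.0, -2.0, 5.0],"dr":[-0.2, 1.2, 1.5]},{"travel":[-9.0, -2.0, 5.0],"dr":[-0.2, 1.2, 1.5]},{"travel":[-9.0, -2.0, 5.0],"dr":[-0.2, 1.2, 1.5]},{"travel":[-10.0, -2.0, 4.0],"dr":[-0.1, 1.2, 1.6]},{"travel":[-10.0, -1.0, 4.0],"dr":[-0.2, 1.3, 1.5]}]
[ 0.46958739 -0.10299169  0.07005168]
```

Emit:
servo_tool --moves '[{"travel": [-9,-2,5],"dr": [-0.2,1.2,1.5]},{"travel": [-9,-2,5],"dr": [-0.2,1.2,1.5]},{"travel": [-9,-2,5],"dr": [-0.2,1.2,1.5]},{"travel": [-9,-2,5],"dr": [-0.2,1.2,1.5]},{"travel": [-10,-2,4],"dr": [-0.1,1.2,1.6]},{"travel": [-10,-1,4],"dr": [-0.2,1.3,1.5]},{"travel": [0,0,0],"dr": [0,0,0]}]'

```text
clock: 7.42
position: [0.4872, -0.1112, 0.0743]
ee_rot: [-0.67, 0.671, -0.223, 0.227]
ft_force: [-0.3, -0.3, -2.4]
grip_width: 0.69
```

```bash
python3 - <<'E'
from h import *
o=manip.get_obs();print(o["position"],o["joint_pos"].round(2),(Ro.from_quat(o["ee_rot"]).inv()*tool(Y,LEAN)).as_rotvec(degrees=True))
T=tool(Y,LEAN)
p,Q=rows(cab(-.14,-.05,.07),T,6);print(p)
E
```

```text
[ 0.48717342 -0.11118832  0.07427321] [ 1.79 -0.14 -1.45  2.42 -1.27  0.33 -0.14] [0.95965388 0.58058403 0.21227027]
6 [{"travel":[-1.0, 3.0, -1.0],"dr":[0.2, 0.1, 0.0]},{"travel":[-1.0, 3.0, -1.0],"dr":[0.2, 0.1, 0.0]},{"travel":[-1.0, 3.0, -1.0],"dr":[0.1, 0.1, 0.1]},{"travel":[-2.0, 2.0, -1.0],"dr":[0.2, 0.1, 0.0]},{"travel":[-1.0, 3.0, -2.0],"dr":[0.1, 0.1, 0.1]},{"travel":[-2.0, 2.0, -1.0],"dr":[0.2, 0.1, 0.0]}]
[ 0.47023964 -0.10312223  0.07011909]
```

```bash
python3 - <<'E'
from h import *
T=tool(Y,LEAN)
p,Q=rows(cab(-.095,-.05,.045),T,3)
p,Q=rows(cab(-.032,-.045,.038),T,4,p,Q);print(p)
E
```

```text
3 [{"travel":[-2.0, -2.0, 13.0],"dr":[0.3, 0.2, 0.1]},{"travel":[-3.0, -1.0, 14.0],"dr":[0.3, 0.2, 0.1]},{"travel":[-2.0, -1.0, 13.0],"dr":[0.4, 0.2, 0.0]}]
4 [{"travel":[-1.0, -11.0, 11.0],"dr":[-0.0, -0.0, 0.0]},{"travel":[-1.0, -12.0, 11.0],"dr":[-0.0, -0.0, 0.0]},{"travel":[-2.0, -11.0, 11.0],"dr":[-0.0, -0.0, 0.0]},{"travel":[-1.0, -12.0, 11.0],"dr":[-0.0, -0.0, 0.0]}]
[ 0.57802406 -0.09971136  0.03861287]
```

Emit:
servo_tool --moves '[{"travel": [-2,-2,13],"dr": [0.3,0.2,0.1]},{"travel": [-3,-1,14],"dr": [0.3,0.2,0.1]},{"travel": [-2,-1,13],"dr": [0.4,0.2,0]},{"travel": [0,0,0],"dr": [0,0,0]}]'

```text
clock: 7.92
position: [0.5051, -0.1061, 0.0523]
ee_rot: [-0.667, 0.673, -0.225, 0.227]
ft_force: [0.0, 0.4, -2.1]
grip_width: 0.691
```

```bash
python3 - <<'E'
from h import *
o=manip.get_obs();print(o["position"],o["joint_pos"].round(2),(Ro.from_quat(o["ee_rot"]).inv()*tool(Y,LEAN)).as_rotvec(degrees=True),o["ft_force"])
T=tool(Y,LEAN)
p,Q=rows(cab(-.032,-.045,.038),T,4);print(p)
E
```

```text
[ 0.50510616 -0.10611899  0.0523467 ] [ 1.28  0.1  -1.07  2.41 -0.86  0.08 -0.5 ] [ 0.70222213  0.25866551 -0.09617338] [ 0.02021099  0.36702135 -2.09878136]
4 [{"travel":[-2.0, -12.0, 14.0],"dr":[0.2, 0.1, -0.0]},{"travel":[-2.0, -12.0, 14.0],"dr":[0.2, 0.1, -0.0]},{"travel":[-2.0, -12.0, 14.0],"dr":[0.2, 0.0, -0.0]},{"travel":[-1.0, -13.0, 14.0],"dr":[0.1, 0.1, -0.1]}]
[ 0.57814933 -0.09970705  0.03789812]
```

Emit:
servo_tool --moves '[{"travel": [-2,-12,14],"dr": [0.2,0.1,0]},{"travel": [-2,-12,14],"dr": [0.2,0.1,0]},{"travel": [-2,-12,14],"dr": [0.2,0,0]},{"travel": [0,0,0],"dr": [0,0,0]}]'

```text
clock: 8.43
position: [0.5348, -0.104, 0.0482]
ee_rot: [-0.665, 0.673, -0.226, 0.23]
ft_force: [-0.8, -0.1, -2.1]
grip_width: 0.687
```

```bash
python3 - <<'E'
from h import *
o=manip.get_obs();print(o["position"],o["joint_pos"].round(2),(Ro.from_quat(o["ee_rot"]).inv()*tool(Y,LEAN)).as_rotvec(degrees=True),o["ft_force"])
T=tool(Y,LEAN)
p,Q=rows(cab(-.032,-.045,.038),T,4);print(p)
cv2.imwrite("pics/ts3.png",cv2.resize(manip.camera("top")[110:310,230:490],(780,600)))
E
```

```text
[ 0.53475623 -0.10395049  0.04824363] [ 0.7   0.11 -0.53  2.37 -1.14  0.07 -0.27] [ 0.40695479  0.36417376 -0.30681227] [-0.83640358 -0.1062033  -2.08559793]
4 [{"travel":[-1.0, -7.0, 9.0],"dr":[0.1, 0.1, -0.1]},{"travel":[-1.0, -7.0, 9.0],"dr":[0.1, 0.1, -0.1]},{"travel":[-1.0, -7.0, 8.0],"dr":[0.1, 0.1, -0.1]},{"travel":[-2.0, -7.0, 9.0],"dr":[0.1, 0.1, -0.0]}]
[ 0.57836243 -0.09927516  0.03772547]
```

View pics/ts3.png

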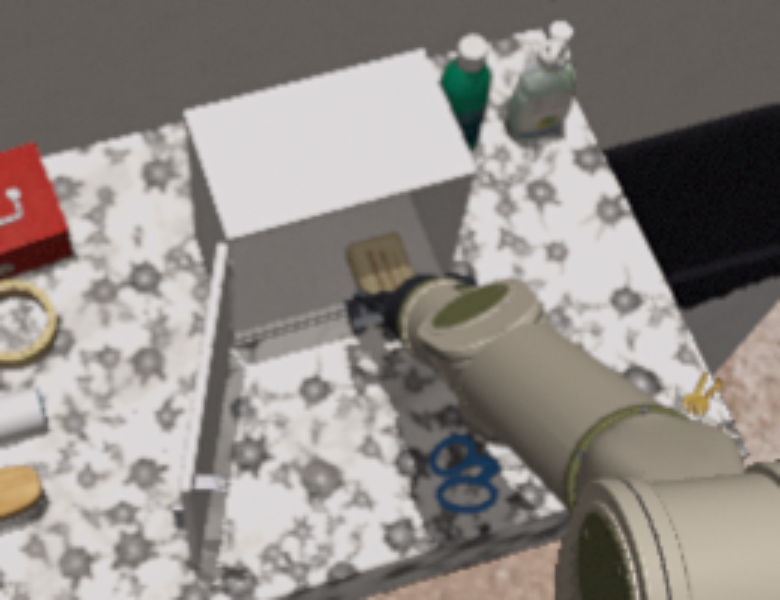

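The bar is entering the cabinet at about (380,262) in the crop, and everything else is in place. I'll go on inwards.

Emit:
servo_tool --moves '[{"travel": [-1,-7,9],"dr": [0.1,0.1,-0.1]},{"travel": [-1,-7,9],"dr": [0.1,0.1,-0.1]},{"travel": [-1,-7,8],"dr": [0.1,0.1,-0.1]},{"travel": [-2,-7,9],"dr": [0.1,0.1,0]},{"travel": [0,0,0],"dr": [0,0,0]}]'

```text
clock: 9.1
position: [0.578, -0.1022, 0.0424]
ee_rot: [-0.666, 0.673, -0.228, 0.227]
ft_force: [0.1, 0.7, -2.4]
grip_width: 0.689
```

```bash
python3 - <<'E'
from h import *
o=manip.get_obs();print(o["position"],o["joint_pos"].round(2),(Ro.from_quat(o["ee_rot"]).inv()*tool(Y,LEAN)).as_rotvec(degrees=True),o["ft_force"])
T=tool(Y,LEAN)
p,Q=rows(cab(-.026,-.045,.036),T,2);print(p)
p,Q=rows(cab(-.006,-.045,.026),T,2,p,Q);print(p)
E
```

```text
[ 0.57803537 -0.10219721  0.0424406 ] [ 0.28  0.18 -0.14  2.3  -1.26  0.07 -0.19] [ 0.49290319  0.01231859 -0.17108502] [ 0.08013067  0.68815019 -2.42633086]
2 [{"travel":[-1.0, -0.0, 4.0],"dr":[0.2, 0.0, -0.1]},{"travel":[-2.0, -1.0, 5.0],"dr":[0.3, 0.0, -0.1]}]
[ 0.58434995 -0.09925143  0.03592724]
2 [{"travel":[0.0, -5.0, 10.0],"dr":[-0.0, 0.0, 0.0]},{"travel":[0.0, -4.0, 10.0],"dr":[-0.0, 0.0, 0.0]}]
[ 0.60375588 -0.09941188  0.02571039]
```

Emit:
servo_tool --moves '[{"travel": [-1,-1,4],"dr": [0.2,0,-0.1]},{"travel": [-2,-1,5],"dr": [0.3,0,-0.1]},{"travel": [0,-5,10],"dr": [0,0,0]},{"travel": [0,-4,9],"dr": [0,0,0]},{"travel": [0,0,0],"dr": [0,0,0]}]'

```text
clock: 9.72
position: [0.6059, -0.0998, 0.0341]
ee_rot: [-0.669, 0.672, -0.225, 0.226]
ft_force: [-0.2, -0.1, -1.4]
grip_width: 0.688
```

```bash
python3 - <<'E'
from h import *
o=manip.get_obs();print(o["position"],o["joint_pos"].round(2),(Ro.from_quat(o["ee_rot"]).inv()*tool(Y,LEAN)).as_rotvec(degrees=True),o["ft_force"])
T=tool(Y,LEAN)
p,Q=rows(cab(-.006,-.045,.0235),T,2);print(p)
E
```

```text
[ 0.60589662 -0.0997652   0.03410033] [ 0.21  0.24 -0.09  2.23 -1.27  0.07 -0.19] [0.75889375 0.26906144 0.14578528] [-0.24872839 -0.10525745 -1.42661003]
2 [{"travel":[-0.0, 4.0, 4.0],"dr":[0.4, 0.1, 0.1]},{"travel":[-0.0, 4.0, 3.0],"dr":[0.4, 0.2, 0.0]}]
[ 0.60379782 -0.09973285  0.02367688]
```

Emit:
servo_tool --moves '[{"travel": [0,4,4],"dr": [0.4,0.1,0.1]},{"travel": [0,4,3],"dr": [0.4,0.2,0]},{"travel": [0,0,0],"dr": [0,0,0]}]'

```text
clock: 10.1
position: [0.6046, -0.1022, 0.0329]
ee_rot: [-0.668, 0.673, -0.225, 0.225]
ft_force: [0.1, -0.7, -1.7]
grip_width: 0.686
```

```bash
python3 - <<'E'
from h import *
o=manip.get_obs();print(o["position"],o["joint_pos"].round(3),(Ro.from_quat(o["ee_rot"]).inv()*tool(Y,LEAN)).as_rotvec(degrees=True),o["ft_force"])
T=tool(Y,LEAN)
p,Q=rows(cab(-.002,-.045,.0225),T,2);print(p)
p,Q=rows(cab(.008,-.045,.0225),T,2);print(p)
E
```

```text
[ 0.60461159 -0.10223612  0.03289769] [ 0.227  0.245 -0.092  2.235 -1.267  0.066 -0.189] [0.86148532 0.18973625 0.00489509] [ 0.05394148 -0.669944   -1.68015702]
2 [{"travel":[-1.0, 2.0, 5.0],"dr":[0.4, 0.1, 0.0]},{"travel":[-2.0, 2.0, 5.0],"dr":[0.5, 0.1, 0.0]}]
[ 0.60751865 -0.0992374   0.02252597]
2 [{"travel":[-1.0, -2.0, 8.0],"dr":[0.4, 0.1, 0.0]},{"travel":[-2.0, -2.0, 8.0],"dr":[0.5, 0.1, 0.0]}]
[ 0.617518   -0.09930922  0.02260778]
```

j6 is at its lower limit, which stops the descent 11 mm above the floor. I'll give up a few degrees of lean, so the front edge dips slightly, to get lower.

```bash
python3 - <<'E'
from h import *
T=tool(Y,34)
p,Q=rows(cab(-.006,-.045,.026),T,4);print(p)
E
```

```text
4 [{"travel":[-1.0, 1.0, 1.0],"dr":[-0.8, 0.0, 0.0]},{"travel":[-1.0, 1.0, 1.0],"dr":[-0.8, 0.1, 0.0]},{"travel":[-0.0, 1.0, 2.0],"dr":[-0.8, 0.0, 0.0]},{"travel":[-1.0, 2.0, 1.0],"dr":[-0.7, 0.1, 0.0]}]
[ 0.60350133 -0.09921591  0.02593488]
```

Emit:
servo_tool --moves '[{"travel": [-1,1,1],"dr": [-0.8,0,0]},{"travel": [-1,1,1],"dr": [-0.8,0.1,0]},{"travel": [0,1,2],"dr": [-0.8,0,0]},{"travel": [-1,2,1],"dr": [-0.7,0.1,0]},{"travel": [0,0,0],"dr": [0,0,0]}]'

```text
clock: 10.72
position: [0.6038, -0.0986, 0.026]
ee_rot: [-0.674, 0.679, -0.208, 0.206]
ft_force: [0.1, 0.4, -2.4]
grip_width: 0.688
```

```bash
python3 - <<'E'
from h import *
o=manip.get_obs();print(o["position"],o["joint_pos"].round(3),(Ro.from_quat(o["ee_rot"]).inv()*tool(Y,34)).as_rotvec(degrees=True),o["ft_force"])
rows(cab(-.006,-.045,.022),tool(Y,32),2)
E
```

```text
[ 0.60383651 -0.09855473  0.02604985] [-0.112  0.258  0.253  2.22  -1.014  0.145 -0.493] [-0.05172051  0.02497805  0.07753477] [ 0.09393479  0.43020233 -2.39182059]
2 [{"travel":[1.0, 1.0, 2.0],"dr":[-1.0, 0.0, 0.0]},{"travel":[0.0, 1.0, 1.0],"dr":[-1.1, 0.0, 0.1]}]
```

Emit:
servo_tool --moves '[{"travel": [0,1,1],"dr": [0,0,0]},{"travel": [0,1,1],"dr": [0,0,0]},{"travel": [0,0,0],"dr": [0,0,0]},{"travel": [0,0,0],"dr": [0,0,0]}]' --squeeze 20

```text
clock: 11.22
position: [0.6041, -0.099, 0.0244]
ee_rot: [-0.673, 0.679, -0.209, 0.207]
ft_force: [-4.1, 2.0, 8.3]
grip_width: 0.687
```

```bash
python3 - <<'E'
from h import *
o=manip.get_obs();print(o["position"],o["joint_pos"].round(3),(Ro.from_quat(o["ee_rot"]).inv()*tool(Y,34)).as_rotvec(degrees=True),o["ft_force"])
E
```

```text
[ 0.60409954 -0.09901331  0.02441619] [-0.087  0.261  0.227  2.22  -1.036  0.138 -0.468] [-0.18601839  0.02357942  0.01122412] [-4.11169059  2.04815937  8.26448757]
```

Emit:
servo_tool --moves '[{"travel": [0,1,1],"dr": [0,0,0]},{"travel": [0,0,0],"dr": [0,0,0]}]'

```text
clock: 11.48
position: [0.604, -0.0991, 0.0232]
ee_rot: [-0.673, 0.679, -0.209, 0.207]
ft_force: [-5.0, 2.6, 10.2]
grip_width: 0.688
```

Emit:
servo_tool --moves '[{"travel": [0,0,0],"dr": [0,0,0]},{"travel": [0,0,0],"dr": [0,0,0]},{"travel": [0,0,0],"dr": [0,0,0]},{"travel": [0,0,0],"dr": [0,0,0]}]' --claw 0.1

```text
clock: 11.98
position: [0.6028, -0.0991, 0.0217]
ee_rot: [-0.673, 0.679, -0.208, 0.206]
ft_force: [0.0, -0.3, -0.6]
grip_width: 0.899
```

```bash
python3 - <<'E'
from h import *
o=manip.get_obs();print(o["position"],o["ft_force"])
c=manip.calibration("wrist");w=manip.camera("wrist")
cv2.imwrite("pics/w4.png",w)
T=tool(Y,34)
p,Q=rows(cab(-.06,-.045,.045),T,3)
p,Q=rows(cab(-.14,-.05,.08),T,4,p,Q);print(p)
E
```

```text
[ 0.60283522 -0.09908076  0.02166088] [ 0.00116142 -0.26191105 -0.59481063]
3 [{"travel":[0.0, 10.0, -16.0],"dr":[-0.0, -0.0, 0.0]},{"travel":[0.0, 10.0, -16.0],"dr":[-0.0, -0.0, 0.0]},{"travel":[1.0, 11.0, -17.0],"dr":[-0.0, -0.0, 0.0]}]
4 [{"travel":[1.0, 12.0, -18.0],"dr":[-0.0, -0.0, 0.0]},{"travel":[1.0, 11.0, -19.0],"dr":[-0.0, -0.0, 0.0]},{"travel":[1.0, 12.0, -18.0],"dr":[-0.0, -0.0, 0.0]},{"travel":[2.0, 11.0, -19.0],"dr":[-0.0, -0.0, 0.0]}]
[ 0.47013197 -0.10394102  0.08049632]
```

View pics/w4.png

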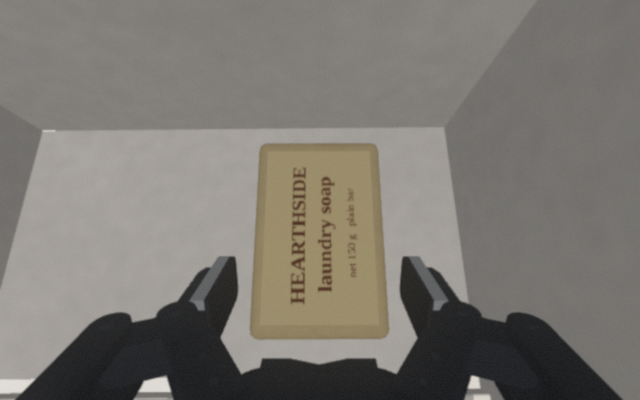

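The bar lies flat and square inside, clear of the fingers: bar at (250–388, 143–338), floor's back edge at row 130, sill below row 380. I'll retreat almost horizontally to stay under the roof edge.

```bash
python3 - <<'E'
from h import *
T=tool(Y,34)
p,Q=rows(cab(-.06,-.045,.032),T,3)
p,Q=rows(cab(-.12,-.05,.042),T,3,p,Q);print(p)
px=[(195,258),(238,247),(195,285),(243,270),(234,217),(298,295)]
print(onz("top",px,.02).round(3).tolist())
E
```

```text
3 [{"travel":[0.0, 13.0, -13.0],"dr":[-0.0, -0.0, 0.0]},{"travel":[0.0, 12.0, -13.0],"dr":[-0.0, -0.0, 0.0]},{"travel":[1.0, 13.0, -12.0],"dr":[-0.0, -0.0, 0.0]}]
3 [{"travel":[2.0, 15.0, -14.0],"dr":[-0.0, -0.0, 0.0]},{"travel":[1.0, 15.0, -14.0],"dr":[-0.0, -0.0, 0.0]},{"travel":[2.0, 14.0, -14.0],"dr":[-0.0, -0.0, 0.0]}]
[ 0.49005274 -0.10411783  0.04206284]
[[0.529, 0.435, 0.02], [0.525, 0.3, 0.02], [0.443, 0.452, 0.02], [0.446, 0.302, 0.02], [0.631, 0.288, 0.02], [0.32, 0.163, 0.02]]
```

Bystanders on the left are all at y > 0.28, so they're clear of the pushing area.

Emit:
servo_tool --moves '[{"travel": [0,13,-13],"dr": [0,0,0]},{"travel": [0,12,-13],"dr": [0,0,0]},{"travel": [1,13,-12],"dr": [0,0,0]},{"travel": [2,15,-14],"dr": [0,0,0]},{"travel": [1,15,-14],"dr": [0,0,0]},{"travel": [2,14,-14],"dr": [0,0,0]},{"travel": [0,0,0],"dr": [0,0,0]}]'

```text
clock: 12.9
position: [0.5055, -0.1047, 0.0379]
ee_rot: [-0.672, 0.681, -0.206, 0.206]
ft_force: [0.1, -1.1, 1.2]
grip_width: 0.899
```

```bash
python3 - <<'E'
from h import *
o=manip.get_obs();print(o["position"],o["joint_pos"].round(2),o["ft_force"].round(1))
cv2.imwrite("pics/w5.png",manip.camera("wrist"))
p,Q=rows([.46,-.12,.15],tool(Y,15),4)
p,Q=rows([.46,-.10,.30],tool(Y,0),5,p,Q);print(p)
E
```

```text
[ 0.50553304 -0.10469265  0.03790856] [ 0.29  0.06 -0.11  2.41 -0.8   0.13 -0.63] [ 0.1 -1.1  1.2]
4 [{"travel":[4.0, -6.0, -30.0],"dr":[-4.7, 0.0, -0.0]},{"travel":[4.0, -4.0, -30.0],"dr":[-4.7, 0.0, -0.1]},{"travel":[4.0, -1.0, -30.0],"dr":[-4.8, 0.1, -0.0]},{"travel":[4.0, 1.0, -30.0],"dr":[-4.7, 0.0, -0.1]}]
5 [{"travel":[-4.0, -8.0, -29.0],"dr":[-3.0, 0.0, 0.0]},{"travel":[-4.0, -6.0, -29.0],"dr":[-3.0, 0.0, 0.0]},{"travel":[-4.0, -5.0, -30.0],"dr":[-3.0, 0.0, 0.0]},{"travel":[-4.0, -3.0, -30.0],"dr":[-3.0, 0.0, 0.0]},{"travel":[-4.0, -1.0, -30.0],"dr":[-3.0, 0.0, 0.0]}]
[ 0.45996966 -0.10023974  0.30015255]
```

Emit:
servo_tool --moves '[{"travel": [4,-6,-30],"dr": [-4.7,0,0]},{"travel": [4,-4,-30],"dr": [-4.7,0,-0.1]},{"travel": [4,-1,-30],"dr": [-4.8,0.1,0]},{"travel": [4,1,-30],"dr": [-4.7,0,-0.1]},{"travel": [-4,-8,-29],"dr": [-3,0,0]},{"travel": [-4,-6,-29],"dr": [-3,0,0]},{"travel": [-4,-5,-30],"dr": [-3,0,0]},{"travel": [-4,-3,-30],"dr": [-3,0,0]},{"travel": [-4,-1,-30],"dr": [-3,0,0]},{"travel": [0,0,0],"dr": [0,0,0]}]' --claw 1.0

```text
clock: 14.2
position: [0.4598, -0.0926, 0.2873]
ee_rot: [0.711, -0.703, 0.013, -0.023]
ft_force: [0.4, 0.5, -1.1]
grip_width: 0.005
```

```bash
python3 - <<'E'
from h import *
o=manip.get_obs();print(o["position"],o["joint_pos"].round(2),o["ft_force"].round(1),o["grip_width"])
p,Q=rows([.45,.19,.30],tool(Y,0),6)
p,Q=rows([.45,.19,.195],tool(Y,0),2,p,Q);print(p)
E
```

```text
[ 0.45978795 -0.0926297   0.28727176] [ 0.09 -0.08  0.02  1.8  -0.02  1.37 -1.44] [ 0.4  0.5 -1.1] 0.005310953395991588
6 [{"travel":[-47.0, 1.0, -1.0],"dr":[-0.5, 0.1, 0.2]},{"travel":[-47.0, 1.0, -2.0],"dr":[-0.5, 0.2, 0.2]},{"travel":[-47.0, 1.0, -2.0],"dr":[-0.5, 0.1, 0.2]},{"travel":[-47.0, 2.0, -2.0],"dr":[-0.5, 0.2, 0.2]},{"travel":[-47.0, 2.0, -2.0],"dr":[-0.5, 0.1, 0.2]},{"travel":[-48.0, 2.0, -1.0],"dr":[-0.4, 0.2, 0.2]}]
2 [{"travel":[0.0, -0.0, 52.0],"dr":[-0.0, -0.0, -0.0]},{"travel":[0.0, -0.0, 53.0],"dr":[-0.0, -0.0, -0.0]}]
[0.44952819 0.19018147 0.19451708]
```

Emit:
servo_tool --moves '[{"travel": [-47,1,-4],"dr": [-0.5,0.1,0.2]},{"travel": [-47,1,-2],"dr": [-0.5,0.2,0.2]},{"travel": [-47,1,-2],"dr": [-0.5,0.1,0.2]},{"travel": [-47,2,-2],"dr": [-0.5,0.2,0.2]},{"travel": [-47,2,-2],"dr": [-0.5,0.1,0.2]},{"travel": [-48,2,-1],"dr": [-0.4,0.2,0.2]},{"travel": [0,0,0],"dr": [0,0,0]},{"travel": [0,0,52],"dr": [0,0,0]},{"travel": [0,0,53],"dr": [0,0,0]},{"travel": [0,0,0],"dr": [0,0,0]}]'

```text
clock: 15.45
position: [0.4458, 0.1871, 0.1917]
ee_rot: [-0.703, 0.711, 0.002, -0.005]
ft_force: [0.6, -0.5, 1.1]
grip_width: 0.001
```

```bash
python3 - <<'E'
from h import *
o=manip.get_obs();print(o["position"],o["joint_pos"].round(2),o["ft_force"].round(1),(Ro.from_quat(o["ee_rot"]).inv()*tool(Y,0)).as_rotvec(degrees=True))
# contact centre path: door dir angle th (cab), radius r, offset d from axis plane outwards
H=cab(-.076,.125,0)[:2]
def cp(th,r,d):
    t=np.radians(th+Y);e=np.array([np.cos(t),np.sin(t)]);n=np.array([np.sin(t),-np.cos(t)])
    return H+r*e+d*n
for th,r in((150,.1),(165,.1),(180,.1),(195,.11),(210,.13),(225,.16),(240,.19),(250,.2),(260,.2),(266,.2),(270,.2)): print(th,(cp(th,r,.025)*1000).round(0))
E
```

```text
[0.4457974  0.18713549 0.19174619] [-0.19  0.07 -0.32  1.85  0.02  1.23 -2.09] [ 0.6 -0.5  1.1] [ 0.56266137 -0.27066734 -0.19027109]
150 [462. 143.]
165 [446. 122.]
180 [436.  97.]
195 [423.  68.]
210 [410.  29.]
225 [404. -23.]
240 [418. -80.]
250 [ 442. -108.]
260 [ 474. -121.]
266 [ 495. -126.]
270 [ 509. -129.]
```

Emit:
servo_tool --moves '[{"travel": [30,0,0],"dr": [0,0,0]},{"travel": [35,0,0],"dr": [0,0,0]},{"travel": [25,10,0],"dr": [0,0,0]},{"travel": [29,13,0],"dr": [0,0,0]},{"travel": [20,7,0],"dr": [0,0,0]},{"travel": [19,6,0],"dr": [0,0,0]},{"travel": [26,3,0],"dr": [0,0,0]},{"travel": [26,3,0],"dr": [0,0,0]},{"travel": [0,0,0],"dr": [0,0,0]}]'

```text
clock: 16.58
position: [0.4044, -0.0223, 0.1982]
ee_rot: [-0.702, 0.712, -0.001, -0.0]
ft_force: [0.1, 1.4, 0.1]
grip_width: 0.001
```

```bash
python3 - <<'E'
from h import *
o=manip.get_obs();print(o["position"],o["joint_pos"].round(2),o["ft_force"].round(1),(Ro.from_quat(o["ee_rot"]).inv()*tool(Y,0)).as_rotvec(degrees=True))
cv2.imwrite("pics/t6.png",cv2.resize(manip.camera("top")[110:310,180:440],(780,600)))
E
```

```text
[ 0.40435714 -0.02234981  0.19817071] [ 0.04 -0.13 -0.09  2.04 -0.01  1.23 -1.63] [0.1 1.4 0.1] [-0.01920384 -0.06532656 -0.36303204]
```

View pics/t6.png

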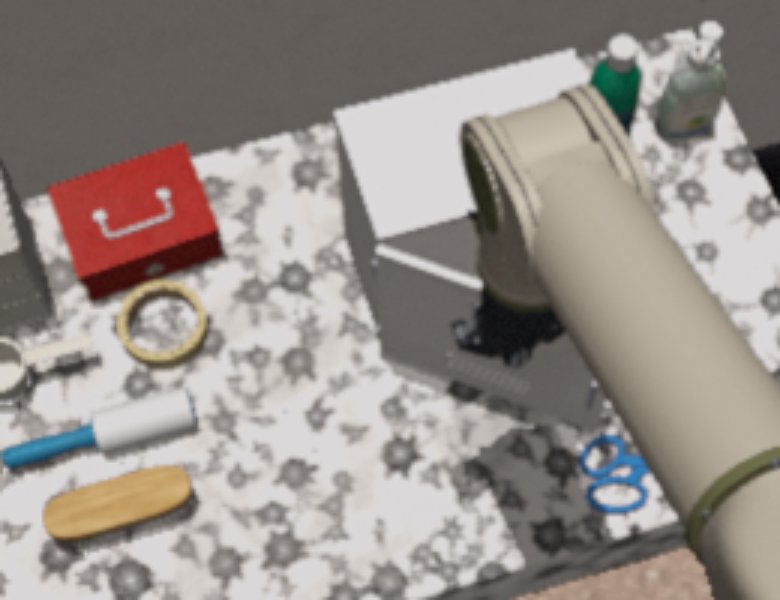

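The door is about half shut, with its top edge running from (380,252) to (600,~400). I'll continue the arc.

Emit:
servo_tool --moves '[{"travel": [19,-4,0],"dr": [0,0,0]},{"travel": [20,-5,0],"dr": [0,0,0]},{"travel": [19,-5,0],"dr": [0,0,0]},{"travel": [14,-12,0],"dr": [0,0,0]},{"travel": [14,-12,0],"dr": [0,0,0]},{"travel": [7,-16,0],"dr": [0,0,0]},{"travel": [6,-16,0],"dr": [0,0,0]},{"travel": [2,-8,0],"dr": [0,0,0]},{"travel": [3,-8,0],"dr": [0,0,0]},{"travel": [0,0,0],"dr": [0,0,0]}]'

```text
clock: 17.88
position: [0.4886, -0.1259, 0.1958]
ee_rot: [-0.703, 0.711, 0.0, -0.002]
ft_force: [-1.0, 0.2, 1.4]
grip_width: 0.0
```

Emit:
servo_tool --moves '[{"travel": [0,-3,0],"dr": [0,0,0]},{"travel": [0,-3,0],"dr": [0,0,0]},{"travel": [0,0,0],"dr": [0,0,0]}]'

```text
clock: 18.25
position: [0.4944, -0.1258, 0.1959]
ee_rot: [-0.703, 0.711, 0.0, -0.002]
ft_force: [0.0, 1.3, -0.3]
grip_width: -0.002
```

Emit:
servo_tool --moves '[{"travel": [0,-3,0],"dr": [0,0,0]},{"travel": [0,-3,0],"dr": [0,0,0]},{"travel": [0,0,0],"dr": [0,0,0]}]'

```text
clock: 18.62
position: [0.5005, -0.1259, 0.1958]
ee_rot: [-0.703, 0.711, 0.0, -0.002]
ft_force: [0.4, 0.0, -0.3]
grip_width: 0.001
```

Emit:
servo_tool --moves '[{"travel": [0,-3,0],"dr": [0,0,0]},{"travel": [0,-3,0],"dr": [0,0,0]},{"travel": [0,0,0],"dr": [0,0,0]}]'

```text
clock: 19.0
position: [0.5065, -0.126, 0.1957]
ee_rot: [-0.703, 0.711, 0.0, -0.002]
ft_force: [-3.2, 1.0, 0.7]
grip_width: -0.002
```

Emit:
servo_tool --moves '[{"travel": [0,-3,0],"dr": [0,0,0]},{"travel": [0,0,0],"dr": [0,0,0]}]'

```text
clock: 19.25
position: [0.5098, -0.1261, 0.1959]
ee_rot: [-0.703, 0.711, -0.0, -0.001]
ft_force: [0.3, 0.0, 0.8]
grip_width: 0.002
```

Emit:
servo_tool --moves '[{"travel": [0,-3,0],"dr": [0,0,0]},{"travel": [0,0,0],"dr": [0,0,0]}]'

```text
clock: 19.5
position: [0.5126, -0.1261, 0.1958]
ee_rot: [-0.703, 0.711, 0.0, -0.002]
ft_force: [-0.0, -0.3, -0.6]
grip_width: -0.003
```

Emit:
servo_tool --moves '[{"travel": [0,-2,0],"dr": [0,0,0]},{"travel": [0,0,0],"dr": [0,0,0]}]'

```text
clock: 19.75
position: [0.5137, -0.1262, 0.1955]
ee_rot: [-0.703, 0.711, 0.001, -0.002]
ft_force: [-4.2, 0.7, -0.4]
grip_width: -0.0
```

Emit:
servo_tool --moves '[{"travel": [0,-2,0],"dr": [0,0,0]},{"travel": [0,0,0],"dr": [0,0,0]}]'

```text
clock: 20.0
position: [0.5137, -0.1263, 0.1948]
ee_rot: [-0.703, 0.712, 0.003, -0.004]
ft_force: [-14.7, -0.5, 1.7]
grip_width: -0.0
```

Emit:
servo_tool --moves '[{"travel": [0,-2,0],"dr": [0,0,0]},{"travel": [0,0,0],"dr": [0,0,0]}]'

```text
clock: 20.25
position: [0.5136, -0.127, 0.1936]
ee_rot: [-0.702, 0.712, 0.004, -0.006]
ft_force: [-21.1, -1.8, -1.8]
grip_width: -0.003
```

Hard stop at 21 N. I'll back off and look.

Emit:
servo_tool --moves '[{"travel": [0,20,0],"dr": [0,0,0]},{"travel": [0,40,0],"dr": [0,0,0]},{"travel": [10,10,-40],"dr": [0,0,0]},{"travel": [40,0,-50],"dr": [0,0,0]},{"travel": [50,0,-30],"dr": [0,0,0]},{"travel": [60,0,0],"dr": [0,0,0]},{"travel": [60,0,0],"dr": [0,0,0]},{"travel": [60,0,0],"dr": [0,0,0]},{"travel": [60,0,0],"dr": [0,0,0]},{"travel": [0,0,0],"dr": [0,0,0]},{"travel": [0,0,0],"dr": [0,0,0]}]'

```text
clock: 21.62
position: [0.4449, -0.464, 0.3152]
ee_rot: [-0.703, 0.711, 0.0, -0.002]
ft_force: [-0.3, 0.5, 0.1]
grip_width: 0.001
```

```bash
python3 - <<'E'
from h import *
o=manip.get_obs();print(o["clock"],o["position"],o["ft_force"].round(1))
cv2.imwrite("pics/t7.png",cv2.resize(manip.camera("top")[110:310,180:440],(780,600)))
H=cab(-.076,.125,0)[:2]
for a in(0,.026,.06):
    t=np.radians(270+Y)-a;e=H+.246*np.array([np.cos(t),np.sin(t)])+.01*np.array([np.sin(t),-np.cos(t)])
    print(a,((proj("top",[np.r_[e,.244]])[0]-[180,110])*3).round(1),((proj("top",[np.r_[e,.014]])[0]-[180,110])*3).round(1))
E
```

```text
21.625 [ 0.44491421 -0.46395554  0.31515458] [-0.3  0.5  0.1]
0 [626. 187.] [598.8 294.5]
0.026 [628.  192.6] [600.5 299.6]
0.06 [630.4 200.1] [602.5 306.3]
```

View pics/t7.png

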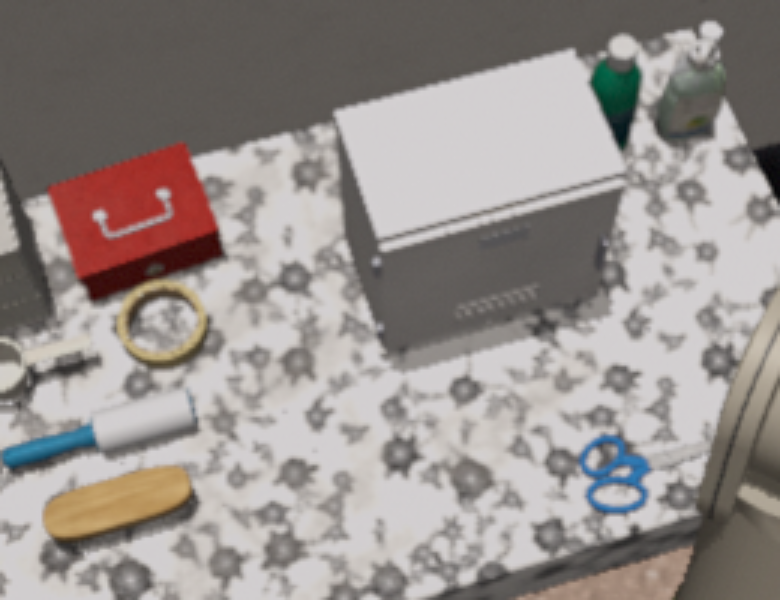

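The door is shut: its corner is at about (623,187), against (626,187) predicted for angle 0, and the seam with the roof is even. The other objects in view haven't moved.

```bash
python3 -c "
from workcell import manip
print(manip.hand_in())"
```

```text
the job is handed in; nothing more can be done
None
```

The soap bar is lying flat on the cabinet floor and the door is shut on its catch. I handed the job in at about 21.6 s of the 64 s allowed.

- **Placing:** I regripped the bar once, nearer its rear, so the wrist camera would clear the cabinet roof. Joint 6 was at its limit inside the cabinet, so I gave up about 4° of lean. The bar's front edge touched first, and pressing down lightly (about 10 N) levelled it before I let go. The wrist picture after release shows it flat and square. By my estimate its rear edge is about 25–30 mm behind the sill.
- **Door:** I pushed it round with the closed fingers. There was slight resistance near the end, then none, then a hard stop that I pressed to about 21 N. I did not see the snap itself. In the last top picture, taken after backing off, the free edge is within a pixel of where a fully shut door should be, with an even seam under the roof.
- **Other things:** the bystanders visible in that picture had not moved. The keys were outside it, so I did not check them at the end. The robot was clear of everything, with no contact force on the tool.

The one disagreement was the bar's yaw: 33° from the top camera and 29.5° from the wrist camera. I used the wrist value because it had the closer view.

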